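# Lay the upended kit carton flat and square it to the labelling stop

## Robot

A 6-joint arm with a two-finger parallel gripper is mounted at the origin on a cart in front of the work surface, level with it; the furniture and walls round the work are solid. World frame = base frame: x ahead of the robot, y to its left, z up, the work surface at z = 0. Lengths are in m, angles in degrees, forces in N, time in s.
With the tool pointing down it reaches from about 0.3 to 1 m from the base axis. Payload 5.1 kg.
Tool frame: the origin (TCP) lies midway between the tips of the shut fingers; the grasp point (between the pads) lies 19 mm behind it; z points along the fingers, y is the line along which they close (so a half turn about z gives the same grasp; the last joint's range is limited). The gripper opens to 95 mm and grips with 3 to 60 N. Pads are 20 mm wide; open, the fingers measure 119 mm over their backs; the gripper's body (75 mm by 180 mm) begins 59 mm behind the grasp point.
Start: joints at [-82.025, 7.093, 94.555, -0, 78.352, -4.733], TCP at [0.143, -0.634, 0.215] pointing down, gripper open.
Joint ranges: [-149.61, 149.61], [-58.7, 133.49], [1.44, 155.28], [-77.14, 257.14], [18.33, 153.61], [-166.67, 166.67]. Speed limits (degrees/s): [147.25, 147.25, 180, 180, 180, 180].

## Interface

Orientations are given as a 3x3 rotation matrix whose columns are the frame's x, y, z axes.
In Python, from workcell import * gives the robot as it stands. The module is installed in compiled form; this text tells all that it offers. Calls block until the motion is done:
- move_to(position, orientation): joint-space move of the TCP to a pose.
- movel(position, velocity=0.15, orientation=None, max_force=None): straight line of the TCP; orientation=None keeps the orientation; velocity is the mean speed in m/s. With max_force (N) it stops when the force on the tool has changed by that much, and returns True; else False.
- move_j(angles): joint-space move.
- move_gripper(opening, strength=None): finger opening in m; strength is the grip in N (None keeps the last); returns when the fingers have stopped.
- sleep(seconds).
- ik(position, orientation): joint angles nearest the present ones, or None.
- observe(): the state.
- camera(name): name is "scene" or "top"; returns the picture (384x512x3 uint8, red, green, blue); there is no depth.
- calibration(name): a dict with "fx", "fy", "cx", "cy" (pixels), "position" and "attitude" of the camera in the world. Camera axes: x right, y up, looking along -z (the intrinsics and any distortion apply to the point x, -y, -z); pixel columns grow to the right and rows downward; lengths in m; the calibration is good to about 2 mm. A picture is of the moment at which its call begins. calibration takes no time and is no camera call.
A pose or a line that the arm cannot do raises PlanningError and nothing moves.
- job_done(): hands the job in; it is judged then, once.
The state is a dict: "time_s": time; "joint_positions": joint angles; "qvel": joint speeds; "joint_efforts": joint torques, N m; "tool_pos": TCP position; "tool_rot": TCP orientation; "ft_force": force on the tool from outside, world axes, zero at the start; "moment": the same for the moment, N m; "gripper_width": finger opening in m; "grasp_force": force on a finger pad.
Only numpy, scipy, OpenCV 4.12 (cv2) and the standard library are available. Lean on these libraries where they do the work, as an engineer would, in place of code of your own. Each camera call takes 0.05 s, during which the arm holds its last target. There are 200 camera calls.

## Task

The blue kit carton has been left standing on its end in front of the metal stop bar. Push it over with the fingertips so that it lies flat on one of its broad faces, then gently push it along the desk until one long side is flush against the front of the bar, with no part of the carton beyond the bar's ends. Do not grip or lift the carton, leave the white carton and everything else on the desk where it is, and finish clear of everything.

Things in the scene. Friction and masses are not known exactly. Their poses are not given: they have to be found in the camera images.
- kit_carton: blue cardboard carton, 170 (x) by 90 (y) by 50 mm (z), 0.13 to 0.25 kg, closed, loose; origin at the centre of one broad 170 x 90 face, z pointing into the carton. At the start it stands on a small end, 170 mm tall, x vertical, its 50 mm thickness running roughly along the stop bar; 100 to 170 mm in front of the bar (centre lines), left or right of the bar's middle.
- carton_centre (a point): middle of the blue carton's volume: 25 mm from each broad face, 45 mm from each long side, 85 mm from each end; axes as the carton. Pushed level near its top across the 50 mm thickness the carton tips; past about 17 degrees it falls by itself. There is free desk for that on the side towards the bar's middle.
- stop_bar: aluminium stop bar fixed to the desk, 400 mm long, 20 mm deep, 36 mm high with rounded edges; origin at the middle of its underside, y along its length, z up, x pointing away from the robot; its flat front face, towards the robot, is at x = -10 mm in its frame. Two low screwed feet lie behind it.
- white_carton: small white carton, 68 x 105 x 92 mm tall, loose, standing on the other side of the bar's middle in front of the bar; origin at the centre of its underside. Leave it alone.
- mug: white mug, 79 x 114 x 89 mm with handle, the nearer of two mugs, standing loose at the left; origin at the centre of its underside. Leave it alone.
- code_scanner: black hand scanner, 152 x 64 x 50 mm, lying loose at the right; origin at the centre of its underside. Leave it alone.
- label_roll: roll of white labels, 84 mm across, 38 mm high, lying flat and loose at the right; origin at the centre of its underside. Leave it alone.
- marker_a: white marker pen with black cap, 132 x 12 x 13 mm, lying loose at the desk's front right; origin at the centre of its underside. Leave it alone.
There are look-alikes about, which are no part of the job. What is meant by the kit_carton is not green, and is the smaller of those in its own colour.

How it is judged (in metres and radians):
On the way:
1. the blue carton lies flat on a broad face on the desk ((angle between kit_carton's own z axis and vertical below 0.06 rad or angle between kit_carton's own z axis and vertical above 3.0816 rad) and height (world z) of carton_centre between 0.018 and 0.032 m), for 0.2 s.
At the end, for the whole second after the job is handed in: the blue carton lies at rest flat on the desk, a long side against the bar's front (gap under 5 mm, parallel within 0.04 rad), its middle within 120 mm of the bar's middle along the bar; every other listed loose thing is within 20 mm of where it stood (all of step 1 and x of carton_centre in the frame of stop_bar between -0.06 and -0.048 m and angle between the x axis of kit_carton and the y axis of stop_bar, either way round below 0.04 rad and y of carton_centre in the frame of stop_bar between -0.12 and 0.12 m and linear speed of kit_carton below 0.02 m/s and angular speed of kit_carton below 0.1 rad/s and distance of each of white_carton, mug, code_scanner, label_roll, marker_a from where it was at the start of the episode below 0.02 m); the robot touches nothing.
It fails at once if the carton is pressed with more than 40 N (contact force between the fingers and kit_carton above 40 N).
It fails at once if the blue carton is lifted off the desk (height (world z) of carton_centre above 0.102 m or ((angle between kit_carton's own z axis and vertical below 0.1 rad or angle between kit_carton's own z axis and vertical above 3.0416 rad) and height (world z) of carton_centre above 0.048 m)).
It fails at once if another thing on the desk is moved more than 20 mm (distance of any of white_carton, mug, code_scanner, label_roll, marker_a from where it was at the start of the episode above 0.02 m).
It fails at once if the white carton is tipped (angle between white_carton's own z axis and vertical above 0.2 rad).
It also fails if it takes over 56 s, if anything falls off the work surface, if the arm or the gripper's body presses on something with over 40 N, if the wrist force passes 120 N, or if a joint passes its speed limit or range.

## Working session

There is one attempt and no reset: what is moved stays moved. The work goes in short steps, each a Python script; the robot and the scene stay as the last script left them, time stands still between calls to the robot, and variables do not carry over. Pictures are saved under pics/ and viewed, at most 10 in all, crops included, and the job is handed in when it is done.

```bash
mkdir -p pics; python3 - <<'E'
from workcell import *
import cv2
for n in("scene","top"):
    cv2.imwrite(f"pics/{n}0.png",camera(n)[:,:,::-1]); print(n,calibration(n))
E
```

```text
scene {'fx': 360.6931033065714, 'fy': 360.6931033065714, 'cx': 253.37677322093168, 'cy': 191.7231268490415, 'position': array([0.20240513, 0.66993405, 0.96196013]), 'attitude': array([[-0.90534672,  0.30447158, -0.29604793],
       [-0.42441293, -0.67309757,  0.60565116],
       [-0.01486558,  0.67397086,  0.73860835]])}
top {'fx': 452.7195169854022, 'fy': 452.7195169854022, 'cx': 254.93905949444186, 'cy': 197.15436430020716, 'position': array([ 0.28641474, -0.01299765,  1.47844389]), 'attitude': array([[-0.02812722,  0.9838012 , -0.17704254],
       [-0.99959765, -0.02703395,  0.00858479],
       [ 0.00365957,  0.17721277,  0.98416576]])}
```

View pics/scene0.png

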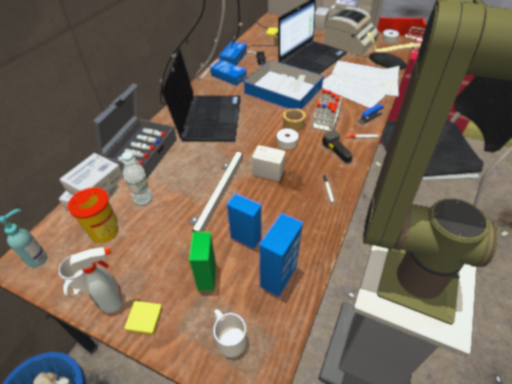

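View pics/top0.png

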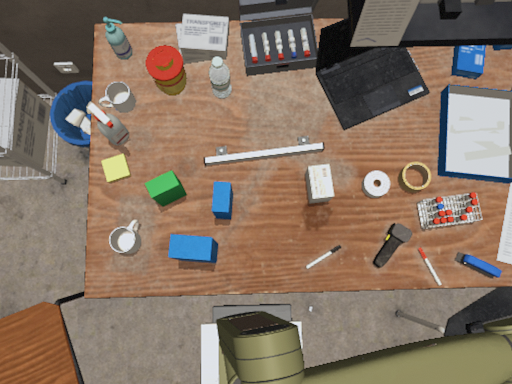

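Look-alikes of the kit carton in the top view are the small blue carton at (222,200), the larger blue carton at (193,248), the green carton at (165,188), and the blue items at (468,58) and (480,265). I choose (222,200), the smaller blue one in front of the bar, and check it in a crop. The bar runs from (205,158) to (323,147), and the white carton is at (319,183).

```bash
cat > h.py <<'E'
import numpy as np, cv2
from workcell import *
def ray(n,uv,z):
    c=calibration(n); uv=np.atleast_2d(np.array(uv,float))
    d=np.c_[(uv[:,0]-c["cx"])/c["fx"],-(uv[:,1]-c["cy"])/c["fy"],-np.ones(len(uv))]@np.array(c["attitude"]).T
    p=np.array(c["position"]); return (p+d*((z-p[2])/d[:,2])[:,None])
def proj(n,P):
    c=calibration(n); q=(np.atleast_2d(P)-c["position"])@np.array(c["attitude"])
    return np.c_[c["cx"]+c["fx"]*q[:,0]/-q[:,2], c["cy"]+c["fy"]*q[:,1]/q[:,2]]
E
python3 - <<'E'
from h import *
im=cv2.imread("pics/top0.png"); 
cv2.imwrite("pics/crop0.png",cv2.resize(im[130:280,130:350],None,fx=3.6,fy=3.6,interpolation=cv2.INTER_CUBIC))
print(ray("top",[[205,159],[323,147]],.036))
hsv=cv2.cvtColor(im,cv2.COLOR_BGR2HSV)
m=cv2.inRange(hsv,(95,120,40),(125,255,255)); n,l,s,c=cv2.connectedComponentsWithStats(m)
for i in range(1,n):
    if s[i,4]>100: print(s[i],c[i])
k=l[200,222]; ys,xs=np.where(l==k)
print("V",np.percentile(hsv[ys,xs,2],[5,25,50,75,95]))
for r in range(180,222,4): print(r,hsv[r,208:238,2])
E
```

```text
[[ 0.67774439  0.13487366  0.036     ]
 [ 0.70808856 -0.25519066  0.036     ]]
[452  45  34  34 822] [467.26277372  60.92214112]
[  50   81   42   66 1683] [ 71.09982175 111.47712418]
[438  84  74  99 970] [454.92371134 147.11340206]
[212 182  21  37 661] [222.02420575 199.86384266]
[ 168  234   50   28 1149] [192.66231506 247.97476066]
[463 255  38  22 330] [481.82727273 265.15151515]
V [ 81. 164. 209. 211. 214.]
180 [179 180 179 178 176 175 171 168 164 160 165 171 173 175 177 176 176 176
 174 172 170 168 167 167 169 169 167 165 161 161]
184 [165 165 164 165 167 148 199 209 209 211 211 211 210 210 210 210 210 211
 212 213 214 217 173 142 164 163 164 166 166 163]
188 [158 158 157 154 160 183 212 208 209 210 210 210 210 212 212 212 212 213
 212 212 213 211 162  76 141 161 157 158 156 152]
192 [163 161 161 167 156 193 216 211 209 209 210 211 209 208 207 208 210 211
 212 212 214 192 125  79  85 141 158 151 152 157]
196 [141 139 138 143 144 198 210 211 212 210 209 210 209 209 211 211 209 209
 211 211 216 181 100  83  85 144 173 171 176 177]
200 [177 177 176 180 182 213 211 210 211 212 211 211 212 211 211 210 209 207
 206 209 212 169  80  82  87 139 154 148 153 158]
204 [166 170 171 158 194 217 212 212 210 209 207 205 206 208 209 211 211 212
 211 214 201 144  78  84  98 143 152 149 150 151]
208 [156 157 159 131 196 211 208 209 212 213 211 209 210 210 210 209 211 211
 212 216 183 100  81  83 126 155 154 151 148 148]
212 [156 154 153 158 122  90  89  89  90  90  87  85  87  86 102 112 117 121
 138 156 127  82  85  81 131 153 152 151 151 152]
216 [149 152 154 154 155 163 148  91  81  80  82  83  81  83  85  84  84  84
  84  85  83  86  84 110 155 164 161 164 167 166]
220 [158 159 158 156 159 163 139 110 114 115 117 115 116 117 117 118 117 117
 117 116 118 116 127 153 163 163 163 162 159 153]
```

View pics/crop0.png

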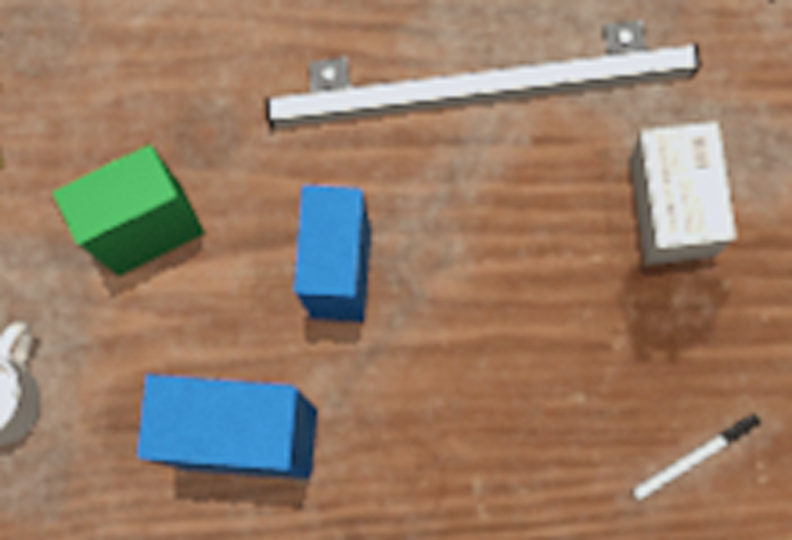

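The crop shows the kit carton's top face with corners at about (302,187), (362,188), (352,297) and (296,291). The larger blue carton is below left, the green one is left, and the white one is at (685,185). The choice holds.

```bash
cat >> h.py <<'E'
def rect(n,m,z):
    ys,xs=np.where(m); P=ray(n,np.c_[xs,ys],z)[:,:2]
    return cv2.minAreaRect(P.astype(np.float32)*1000)
E
python3 - <<'E'
from h import *
im=cv2.imread("pics/top0.png"); hsv=cv2.cvtColor(im,cv2.COLOR_BGR2HSV)
def comp(m,x,y): return cv2.connectedComponents(m)[1]==cv2.connectedComponents(m)[1][y,x]
b=cv2.inRange(hsv,(95,120,170),(125,255,255))
r=rect("top",comp(b,222,198),.17); print("kit",r,cv2.boxPoints(r))
r=rect("top",comp(b,190,246),.21); print("big",r)
ga=cv2.inRange(hsv,(0,0,175),(180,60,255)); print("white V",hsv[183,312:332,1:])
r=rect("top",comp(ga,264,153),.036); print("bar",r,cv2.boxPoints(r))
r=rect("top",comp(ga,320,183),.092); print("white",r,cv2.boxPoints(r))
g=cv2.inRange(hsv,(50,120,100),(75,255,255)); r=rect("top",comp(g,160,186),.19); print("green",r,cv2.boxPoints(r))
# crop corner points
c=np.array([[302,187],[362,188],[353,297],[296,291]])/3.6+130-.4; print(ray("top",c,.17))
c=np.array([[55,195],[152,147],[175,188],[78,244]])/3.6+130; print("g",ray("top",c,.19))
c=np.array([[148,376],[298,386],[291,474],[140,460]])/3.6+130; print("B",ray("top",c,.2))
E
```

```text
kit ((526.5586547851562, 75.30148315429688), (48.28763198852539, 88.61770629882812), 84.64427185058594) [[480.18967   55.39881 ]
 [568.42053   47.127327]
 [572.9276    95.204155]
 [484.69678  103.47564 ]]
big ((378.7607421875, 161.3017120361328), (116.942626953125, 64.4635009765625), 84.15707397460938)
white V [[  5 226]
 [ 10 233]
 [  6 221]
 [ 22 220]
 [  6 223]
 [ 10 232]
 [  7 230]
 [  9 224]
 [ 13 223]
 [  9 226]
 [  7 227]
 [  7 229]
 [ 10 232]
 [ 10 232]
 [  9 231]
 [  9 231]
 [ 11 233]
 [ 11 234]
 [ 11 234]
 [  8 233]]
bar ((695.7919311523438, -58.72821044921875), (22.01542854309082, 391.096435546875), 5.800785064697266) [[ 665.07654  134.70612]
 [ 704.6046  -254.38763]
 [ 726.5073  -252.16254]
 [ 686.97925  136.93121]]
white ((583.2947998046875, -233.16409301757812), (107.28289794921875, 70.25555419921875), 4.946340084075928) [[ 526.8243  -202.79224]
 [ 532.8819  -272.78616]
 [ 639.7653  -263.53595]
 [ 633.7077  -193.54202]]
green ((565.1516723632812, 244.77099609375), (49.62705993652344, 87.41617584228516), 25.823144912719727) [[523.777   273.30588]
 [561.855   194.61884]
 [606.52637 216.23611]
 [568.44836 294.92316]]
[[0.57199049 0.09667038 0.17      ]
 [0.56980594 0.04748029 0.17      ]
 [0.47967382 0.056438   0.17      ]
 [0.48586495 0.10256157 0.17      ]]
g [[0.56525248 0.29304404 0.19      ]
 [0.60290261 0.21504226 0.19      ]
 [0.56838167 0.19634432 0.19      ]
 [0.52455952 0.27402028 0.19      ]]
B [[0.41588612 0.21563015 0.2       ]
 [0.40476437 0.09807704 0.2       ]
 [0.33654043 0.10430645 0.2       ]
 [0.35061445 0.22154122 0.2       ]]
```

```bash
cat >> h.py <<'E'
def R(y):  # tool pointing down, given horizontal closing axis
    y=np.array([y[0],y[1],0.])/np.hypot(*y[:2]); z=np.array([0,0,-1.]); return np.c_[np.cross(y,z),y,z]
def best(p,y):
    c=[(abs(j[5]),s) for s in(1,-1) for j in[ik(p,R(np.array(y)*s))] if j is not None]; return R(np.array(y)*min(c)[1])
E
python3 - <<'E'
from h import *
for z in(.15,.18,.21,.24):
    print(z,"big",proj("scene",ray("top",(np.array([[298,386],[291,474]])/3.6+130),z)).round(),"green",proj("scene",ray("top",(np.array([[152,147],[175,188]])/3.6+130),z)).round())
d=np.array([-.093,-.996,0]); f0=np.array([.529,.100,0])
o=best(f0+[0,0,.3],[.996,-.093])
p=np.array(observe()["tool_pos"]); movel(p+[0,0,.15],.25)
move_to(f0-.05*d+[0,0,.32],o); move_gripper(.04)
s=observe(); print(s["time_s"],s["tool_pos"],s["joint_positions"])
cv2.imwrite("pics/s1.png",camera("scene")[:,:,::-1])
E
```

```text
0.15 big [[277. 228.]
 [300. 239.]] green [[192. 236.]
 [207. 235.]]
0.18 big [[279. 221.]
 [302. 232.]] green [[194. 229.]
 [208. 228.]]
0.21 big [[280. 214.]
 [304. 224.]] green [[196. 221.]
 [210. 220.]]
0.24 big [[282. 207.]
 [305. 217.]] green [[198. 214.]
 [212. 213.]]
4.95 [0.53366454 0.14981236 0.31998123] [ 1.01317268e+01 -7.61880145e+00  9.92147544e+01 -3.42694801e-04
  8.84050363e+01  1.54648575e+01]
```

View pics/s1.png

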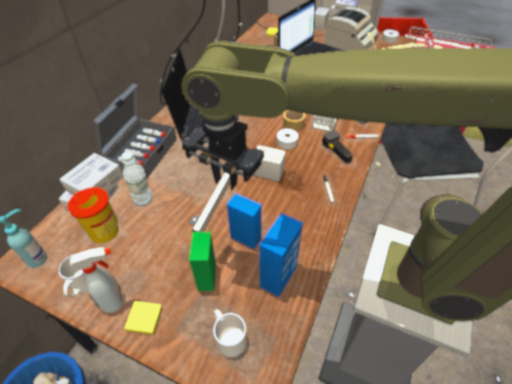

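The gripper hovers over the gap at about (225,180). The big carton is about 0.215 m tall and the green about 0.165 m, so there is clearance for the descent. Now tip the carton.

```bash
python3 - <<'E'
from h import *
d=np.array([-.093,-.996,0]); f0=np.array([.529,.100,0])
print(movel(f0-.05*d+[0,0,.15],.12,max_force=12))
for t in (-.012,.03,.065):
    print(movel(f0+t*d+[0,0,.15],.05,max_force=10),observe()["ft_force"])
sleep(.8)
movel(observe()["tool_pos"]+np.array([0,0,.15]),.2)
s=observe(); print(s["time_s"],s["tool_pos"])
im=camera("top")[:,:,::-1]; cv2.imwrite("pics/t2.png",im)
E
```

```text
False
False [-0.4207737   0.97890621  0.32289646]
False [ 0.1682587   0.08989875 -0.67983171]
False [-0.20795825  0.42843534  0.14580031]
11.0167 [0.52233205 0.035243   0.29838902]
```

View pics/t2.png

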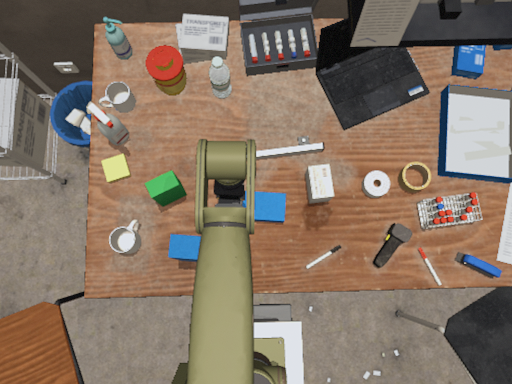

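The carton now lies flat with its visible part at (247–286, 193–221), and everything else is in place. Next I position for the bar push and measure.

```bash
python3 - <<'E'
from h import *
p=np.array([.40,-.04,.25]); o=best(p,[-.101,.995])
move_to(p,o); move_gripper(.095)
s=observe(); print(s["time_s"],s["tool_pos"],s["joint_positions"])
im=camera("top")[:,:,::-1]; cv2.imwrite("pics/t3.png",im)
hsv=cv2.cvtColor(im,cv2.COLOR_BGR2HSV)
m=cv2.inRange(hsv,(95,120,150),(125,255,255)); l=cv2.connectedComponents(m)[1]
r=rect("top",l==l[200,275],.05); print(r,cv2.boxPoints(r))
cv2.imwrite("pics/c3.png",cv2.resize(im[130:280,130:350],None,fx=3.6,fy=3.6,interpolation=cv2.INTER_CUBIC))
E
```

```text
13.1917 [ 0.39999715 -0.04000416  0.24997765] [-1.33744154e+01 -2.77652030e+01  1.21417463e+02  1.08569980e-03
  8.63479815e+01  7.08306246e+01]
((521.0538940429688, -36.42797088623047), (169.90138244628906, 84.22688293457031), 88.42891693115234) [[ 476.6272   -120.19209 ]
 [ 560.8224   -122.50136 ]
 [ 565.4806     47.33615 ]
 [ 481.2854     49.645416]]
```

View pics/c3.png

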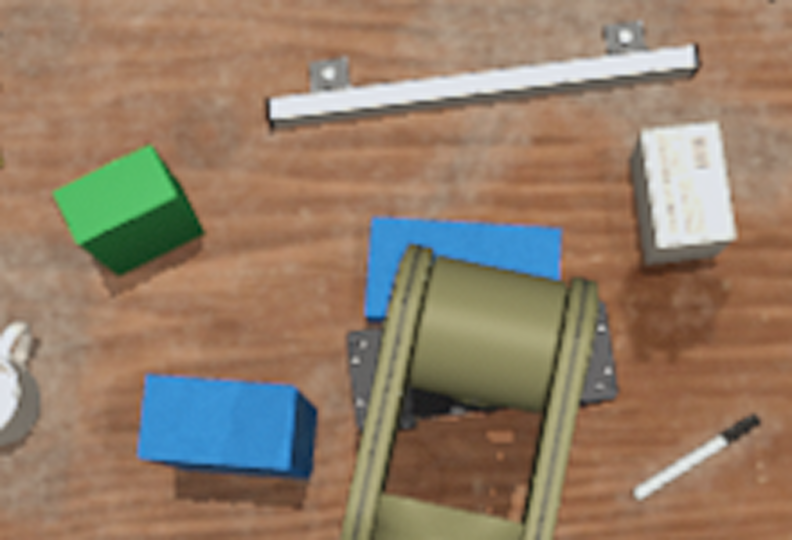

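The carton's far edge runs (371,217)→(561,229), about 10° off the bar, and its centre is near (0.522,−0.036). The white carton is unmoved. Now I push it square with the open fingers.

```bash
python3 - <<'E'
from h import *
B=np.array([.6958,-.0587,0]); ex=np.array([.995,.101,0]); ey=np.array([-.101,.995,0])
P=lambda x,z=.012: B+x*ex+.04*ey+[0,0,z]
print(movel(P(-.262,.15),.2)); print(movel(P(-.262),.1,max_force=12))
print(movel(P(-.225),.06,max_force=12)); print(movel(P(-.120),.04,max_force=12),observe()["ft_force"])
print(movel(P(-.095),.012,max_force=7)); s=observe()
print("contact x",(np.array(s["tool_pos"])-B)@ex,s["ft_force"]); sleep(.3)
movel(P(-.17),.08); movel(P(-.17,.15),.15)
move_to(np.array([.35,-.25,.3]),np.array(s["tool_rot"]))
im=camera("top")[:,:,::-1]; cv2.imwrite("pics/t4.png",im); print(observe()["time_s"])
hsv=cv2.cvtColor(im,cv2.COLOR_BGR2HSV)
m=cv2.inRange(hsv,(95,120,150),(125,255,255)); l=cv2.connectedComponents(m)[1]
r=rect("top",l==l[172,250],.05); print(r); c=np.r_[np.array(r[0])/1000,0]-B; print(c@ex,c@ey)
cv2.imwrite("pics/c4.png",cv2.resize(im[130:280,130:350],None,fx=3.6,fy=3.6,interpolation=cv2.INTER_CUBIC))
E
```

```text
False
False
False
False [-1.00477463  0.26663097 -0.38609834]
True
contact x -0.11400803413916984 [ 0.09342377  0.34915533 -0.13083374]
23.3333
((634.0425415039062, -15.412773132324219), (88.5277099609375, 168.53189086914062), 5.896477222442627)
-0.05707666128997799 0.04930829404144287
```

View pics/c4.png

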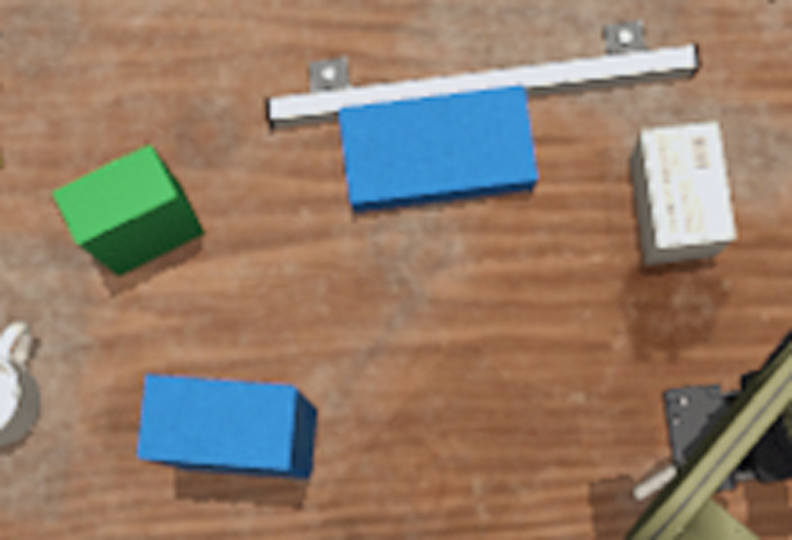

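The carton lies along the bar at the right angle (5.9° against 5.8°). A second, slightly firmer push will confirm it is really seated.

```bash
python3 - <<'E'
from h import *
B=np.array([.6958,-.0587,0]); ex=np.array([.995,.101,0]); ey=np.array([-.101,.995,0])
P=lambda x,z=.012: B+x*ex+.049*ey+[0,0,z]
o=np.array(observe()["tool_rot"])
move_to(P(-.17,.15),o); movel(P(-.17),.12,max_force=12)
print(movel(P(-.125),.05,max_force=8))
for x in(-.115,-.112,-.109,-.106,-.103):
    h=movel(P(x),.012,max_force=12); s=observe(); print(h,(np.array(s["tool_pos"])-B)@ex,s["ft_force"]@ex)
    if h or abs(s["ft_force"]@ex)>9: break
sleep(.2)
movel(P(-.17),.08); movel(P(-.17,.15),.15)
move_to(np.array([.35,-.25,.3]),o)
im=camera("top")[:,:,::-1]; print(observe()["time_s"])
hsv=cv2.cvtColor(im,cv2.COLOR_BGR2HSV)
m=cv2.inRange(hsv,(95,120,150),(125,255,255)); l=cv2.connectedComponents(m)[1]
r=rect("top",l==l[172,250],.05); print(r); c=np.r_[np.array(r[0])/1000,0]-B; print(c@ex,c@ey)
cv2.imwrite("pics/c5.png",cv2.resize(im[130:280,130:350],None,fx=3.6,fy=3.6,interpolation=cv2.INTER_CUBIC))
E
```

```text
False
False -0.11511410984925281 0.3023263766374406
False -0.11374494056259182 -5.7485602906102224
True -0.11427808400572316 -0.10530624129955599
31.8917
((634.0852661132812, -15.408363342285156), (88.6136245727539, 168.53189086914062), 5.896476745605469)
-0.05703370491485599 0.04930836659698487
```

View pics/c5.png

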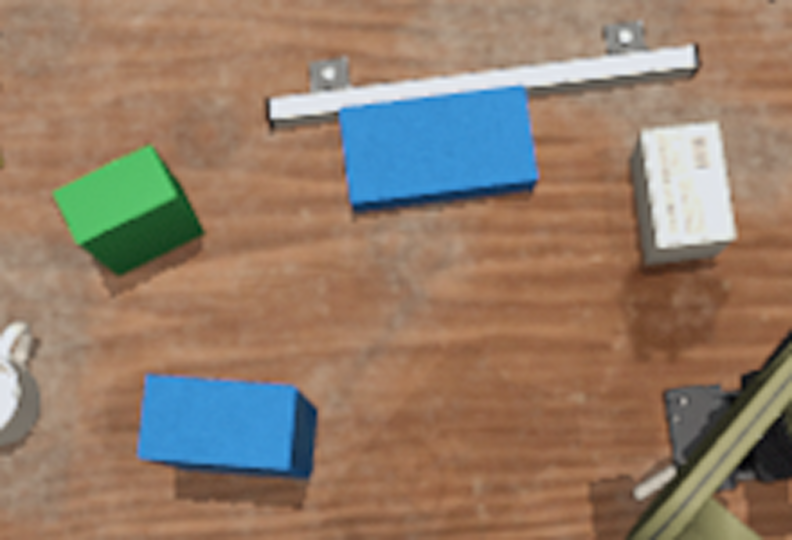

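The carton met a rigid stop at the same place under 12 N, and it lies flush with the bar. The neighbours are unmoved and the arm is clear at z = 0.3.

```bash
python3 -c "
from workcell import *
print(job_done())"
```

```text
the job is handed in; nothing more can be done
None
```

I tipped the blue kit carton flat and pushed it flush against the bar's front, its middle about 49 mm from the bar's middle; the other things looked unmoved, and I handed the job in at about 32 s (no verdict came back).

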